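# Lock the ribbon carousel at its mark and load the empty spindle

## Task

Restock the ribbon carousel on the wrapping counter. Push one of its spokes gently counter-clockwise (seen from above) until the empty bay is at the red arrow, and press on against the rubber buffer just firmly enough for the spring catch to drop behind its keeper and hold the carousel by itself; never force the spokes. Then put the loose red ribbon spool over the spindle of that bay, flat on the tray, let go, and leave the carousel locked and everything else on the counter where it is.

Things in the scene. Friction and masses are not known exactly. Their poses are not given: they have to be found in the camera images.
- carousel (a joint): Angle (rad) of the round ribbon carousel about its vertical axle, growing counter-clockwise seen from above; 0: the empty bay points exactly at the red arrow. It starts 1.0 to 1.9 rad short (negative) and turns freely, with light friction (1 to 2 N at a spoke end). Two of its three bays hold gold ribbon spools, the third has a bare spindle.
- buffer (a joint): Compression (m) of the rubber buffer on the keeper: 0 free, about 0.0023 while the dropped catch holds the carousel against it; travel 0.0065, 3.2 N per mm at the bolt. Pressed in some 2.6 mm it lets the bolt drop: that takes about 11 to 13 N square on a spoke 110 mm from the axle (more nearer the axle).
- axle (a point): Point on the carousel's vertical axle at the height of the tray top, 48 mm above the counter. The wooden tray is 270 mm across and 12 mm thick. A turned wooden hub, 48 mm across at its foot and 74 mm high, stands here. The steel base plate under the tray, 344 mm across, is fixed to the counter.
- spoke_end (a point): Point in the mid-plane of the white spoke behind the empty bay (its clockwise side), 110 mm from the axle, 25 mm above the tray; pushing square on the clockwise face here turns it the right way. The 3 spokes are walls 6 mm thick, 50 mm high, out to 127 mm, with a wooden post 10 mm across at the end, 60 degrees from the bay centres. They are glued and crack above 20 N.
- catch_site (a point): Spring bolt with a black knob in a housing on the tray's rim outside the empty bay, 146 mm from the axle; this point is on the bolt's axis at tray top height, the knob tops out 24 mm above it. Turned counter-clockwise, the bolt slides up the keeper's ramp (2 to 3 N more at the spoke), meets the buffer, and then drops behind the ramp's square back and locks.
- arrow (a point): Tip of the red arrow (index mark) on the base plate, 158 mm from the axle. The steel keeper with ramp and rubber buffer is clamped in a slot here, anywhere within 13 mm to either side of the arrow, so the angle where the catch drops (joint carousel -0.09 to +0.09) is to be found by feel.
- spindle (a point): Foot of the bare steel spindle of the empty bay, on the tray top, 85 mm from the axle, in line with the catch. The spindle is 7 mm thick and rises 25 mm above the tray, with a round tip.
- red_spool_mid (a point): Centre of the loose red ribbon spool with white flanges, 60 mm across and 30 mm high, 40 to 70 g, standing flat on the counter to the right of the carousel. z axis along its bore, which is 11 mm wide, open below and 28 mm deep.
- scissors: Green-handled scissors lying on the counter left of the carousel, 206 x 84 x 11 mm; origin under the centre. Bystander.
- tape_dispenser: Green tape dispenser, 154 x 56 x 72 mm, left of the carousel; origin under the centre. Bystander.
- tea_packet: Red and yellow upright packet, 60 x 60 x 85 mm, at the right behind the red spool; origin under the centre. Bystander.
- call_bell: Silver counter bell, 80 mm across and 67 mm high, at the front right; origin under the centre. Bystander.
Not all that is in view belongs to the job. Leave any purple look-alike of the part that bears red_spool_mid alone.

How it is judged:
By the outcome, as a careful person would: the job done as asked, in the order asked, and still so for the second after the job is handed in, with the robot touching nothing.
It also fails if it takes over 69 s, if anything falls off the work surface, if the arm or the gripper's body presses on something with over 40 N, if the wrist force passes 120 N, or if a joint passes its speed limit or range.

## Robot

A 6-joint arm with a two-finger parallel gripper is mounted at the origin on a cart in front of the work surface, level with it; the furniture and walls round the work are solid. World frame = base frame: x ahead of the robot, y to its left, z up, the work surface at z = 0. Lengths are in mm, angles in rad, forces in N, time in s.
With the tool pointing down it reaches from about 275 to 1000 mm from the base axis. Payload 8.4 kg.
Tool frame: the origin (TCP) lies midway between the tips of the shut fingers; the grasp point (between the pads) lies 19 mm behind it; z points along the fingers, y is the line along which they close (so a half turn about z gives the same grasp; the last joint's range is limited). The gripper opens to 85 mm and grips with 20 to 120 N. Pads are 22 mm wide; open, the fingers measure 114 mm over their backs; the gripper's body (76 mm by 85 mm) begins 54 mm behind the grasp point. The pads swing forward as they close: fully open they stand 13 mm farther back than shut.
Start: joints at [1.344, 0.353, 1.633, -0, 1.155, -0.002], TCP at [139.318, 609.277, 231.281] pointing down, gripper open.
Joint ranges: [-2.63, 2.63], [-0.92, 2.1], [0.06, 2.66], [-1.3, 4.44], [0, 2.69], [-3.02, 3.02]. Speed limits (rad/s): [2.22, 2.22, 2.79, 3.14, 3.14, 3.14].

## Interface

Orientations are given as [roll, pitch, yaw] about the fixed x, y, z axes, in that order (R = Rz(yaw) Ry(pitch) Rx(roll)).
In Python, from rig import r, imaging gives the robot as it stands. The module is installed in compiled form; this text tells all that it offers.
- The arm moves only by the tool arm_command, never from a script. Its argument "deltas" is a list of rows, each an object of numbers: "hand": the finger opening in mm, from 0 to 85.4; "tx", "ty", "tz": the shift along the tool's x, y, z in mm; "wx", "wy", "wz": the turn, a rotation vector about the tool's x, y, z in rad. A call has 1 to 8 rows; each row shifts and turns the commanded pose from where the row before left it, along the tool's axes as they then stand; what a row does not reach is not made up. A row lasts 1/8 s, in which the tool goes at most 62.5 mm and 10.7 degrees, less where a joint would pass 70% of its speed; a pose out of reach is approached as far as the arm can. A call with a gripper value outside its range is refused whole. The fingers move at their own pace and stop on an object; "squeeze" is the grip in N (left out, the last holds). Time passes only in rows, so rows that do not move let the fingers close. It gives the time, the measured TCP pose, the force, the opening and the grip force at its end, in the units of the state.
- r.sense(): the state, without advancing time (a new reading comes with each control period).
- imaging.grab_frame(name): name is "scene" or "top" or "wrist"; returns a dict with "image" (480x640x3 uint8, red, green, blue), "mtx" (3x3 intrinsics, pixels), "world_to_cam" (4x4, takes a point from world to camera coordinates). Camera axes: x right, y up, looking along -z (the intrinsics and any distortion apply to the point x, -y, -z); pixel columns grow to the right and rows downward; lengths in mm; the calibration is good to about 2 mm. A picture is of the moment at which its call begins. There is no depth.
- r.sign_off(): hands the job in; it is judged then, once.
The state is a dict: "clock": time; "qpos": joint angles; "qvel": joint speeds; "joint_efforts": joint torques, N m; "eef_pos": TCP position; "tcp_rot": TCP orientation; "contact_force": force on the tool from outside, world axes, zero at the start; "wrist_torque": the same for the moment, N m; "opening": opening from 0.0 (shut) to 1.0 (fully open); "grasp_force": force on a finger pad.
Only numpy, scipy, OpenCV 4.12 (cv2) and the standard library are available. Lean on these libraries where they do the work, as an engineer would, in place of code of your own. Each camera call takes 0.05 s, during which the arm holds its last target. There are 200 camera calls.

## Working session

There is one attempt and no reset: what is moved stays moved. The work goes in short steps, Python scripts to look and compute and a tool call to move; the robot and the scene stay as the last step left them, time stands still between calls to the robot, and variables do not carry over. Pictures are saved under pics/ and viewed, at most 10 in all, crops included, and the job is handed in when it is done.

Besides the shell and the picture viewer there is one more tool, called after "Call:" as name(argument=value, ...), one argument or row to a line, values as JSON. arm_command: Moves the arm, as the interface text tells. Its arguments: {"type":"object","properties":{"deltas":{"type":"array"},"squeeze":{"type":"number"}},"required":["deltas"]}

```bash
mkdir -p pics
cat > h.py <<'E'
import numpy as np, cv2
from rig import r, imaging
def grab(name,fn=None):
    f=imaging.grab_frame(name)
    if fn: cv2.imwrite('pics/'+fn,f['image'][:,:,::-1])
    np.savez('cal_'+name+'.npz',m=f['mtx'],w=f['world_to_cam'],image=f['image'])
    return f
def px2w(name,u,v,z):
    d=np.load('cal_'+name+'.npz');m,w=d['m'],d['w']
    c=np.linalg.inv(m)@[u,v,1];c=np.array([c[0],-c[1],-c[2]])
    R=w[:3,:3];o=-R.T@w[:3,3];dr=R.T@c
    return o+dr*(z-o[2])/dr[2]
def w2px(name,p):
    d=np.load('cal_'+name+'.npz');m,w=d['m'],d['w']
    c=w[:3,:3]@p+w[:3,3];q=m@[c[0],-c[1],-c[2]];return q[:2]/q[2]
E
python3 - <<'E'
from h import *
f=grab('scene','s0.png');g=grab('top','t0.png')
for x in (f,g): print(x['mtx'].round(1).tolist(),x['world_to_cam'].round(3).tolist(),[k for k in x])
print(r.sense())
E
```

```text
[[558.2, 0.0, 321.8], [0.0, 558.2, 240.0], [0.0, 0.0, 1.0]] [[0.684, -0.73, 0.007, -363.253], [0.412, 0.394, 0.821, -249.304], [-0.602, -0.559, 0.57, -1419.945], [0.0, 0.0, 0.0, 1.0]] ['image', 'mtx', 'world_to_cam']
[[438.7, 0.0, 314.4], [0.0, 438.7, 233.5], [0.0, 0.0, 1.0]] [[-0.02, -1.0, -0.017, -38.273], [0.984, -0.023, 0.176, -508.857], [-0.176, -0.013, 0.984, -1129.141], [0.0, 0.0, 0.0, 1.0]] ['image', 'mtx', 'world_to_cam']
{'clock': 0.1, 'qpos': array([ 1.34359759e+00,  3.53565612e-01,  1.63406480e+00, -8.24938257e-06,
        1.15519979e+00, -2.42421666e-03]), 'qvel': array([ 7.65318579e-05, -2.45624135e-03, -2.21057011e-03, -1.69382280e-03,
        1.38183025e-04,  9.85296497e-04]), 'joint_efforts': array([ 1.66426180e-03, -6.06359696e+01, -3.42819536e+01,  2.21865239e-04,
        3.83817038e-03,  1.38344734e-05]), 'eef_pos': array([139.22462175, 608.85528549, 230.64289112]), 'tcp_rot': array([-3.14035509e+00,  4.54292103e-06,  2.91682147e+00]), 'contact_force': array([-0.20247009, -0.02857986,  0.06302084]), 'wrist_torque': array([-0.03249643,  0.02067786,  0.03191641]), 'grasp_force': 0.0, 'opening': 0.9981087131443968}
```

View pics/t0.png

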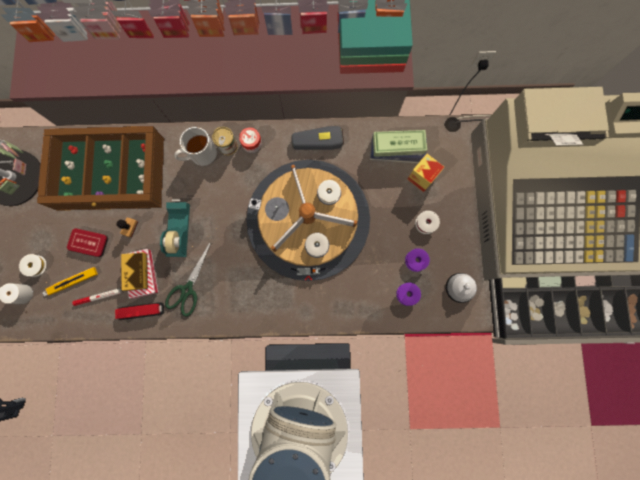

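View pics/s0.png

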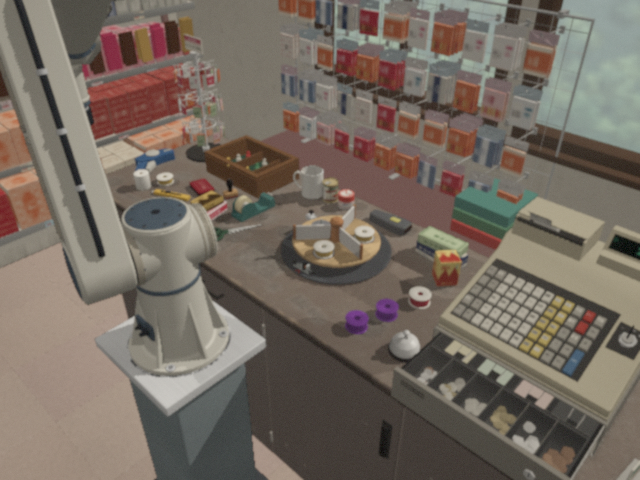

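Run:
```python
import cv2
a=cv2.imread('pics/t0.png')
b=cv2.resize(a[150:290,235:385],None,fx=4,fy=4,interpolation=cv2.INTER_CUBIC)
c=cv2.resize(a[190:250,400:460],None,fx=4,fy=4,interpolation=cv2.INTER_CUBIC)
b[:240,600-240+0:600]=b[:240,360:600]
import numpy as np
o=np.zeros((560,800,3),np.uint8);o[:,:600]=b;o[:200,600:]=c[20:220,20:220]
cv2.imwrite('pics/c0.png',o)
```

```text
(no output)
```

View pics/c0.png

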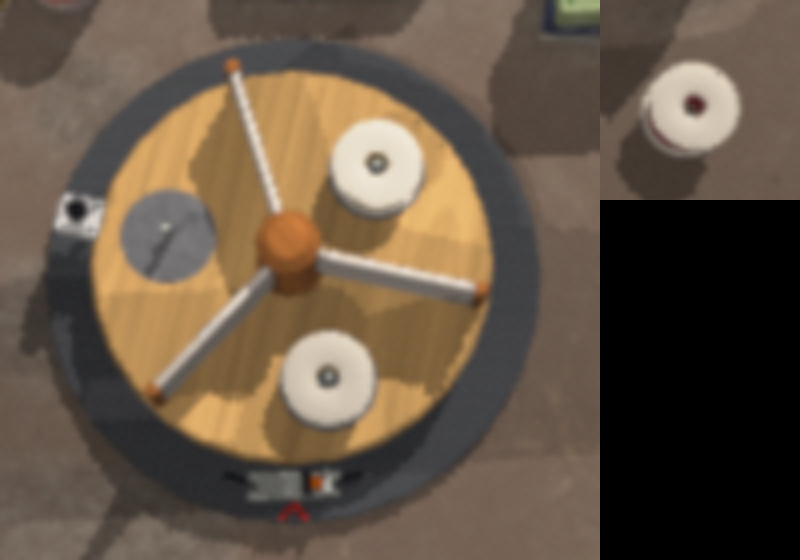

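Run:
```python
from h import *
P=lambda x,y,z:px2w('top',235+x/4,150+y/4,z)
ax=P(293,267,48);print('axle',ax)
posts=[P(*p,100) for p in((233,66),(481,293),(156,391))]
print('posts',posts,np.mean(posts,0))
c=np.mean(posts,0)
for p in posts: print(np.linalg.norm((p-c)[:2]),np.degrees(np.arctan2(*(p-c)[1::-1])))
for n,p in dict(spindle=P(166,227,73),knob=P(77,211,72),arrow=P(293,503,36),sp1=P(376,163,78),sp2=P(328,376,78)).items(): print(n,p,np.linalg.norm((p-c)[:2]),np.degrees(np.arctan2(*(p-c)[1::-1])))
print('red',px2w('top',428.75,221.25,30))
```

```text
axle [553.4411573  -33.70869241  48.        ]
posts [array([677.7016004 ,   1.81196114, 100.        ]), array([ 522.20311009, -154.87628893,  100.        ]), array([463.71538326,  53.20685415, 100.        ])] [554.54003125 -33.28582454 100.        ]
128.06493148092324 15.906148616951961
125.81700003790111 -104.8930468164902
125.41969602370261 136.3994920822286
spindle [577.00741939  49.05337476  73.        ] 85.34944213385184 74.73759980818949
knob [589.58884261 108.18808138  72.        ] 145.75076410312545 76.08566753582252
arrow [396.1259098  -30.54451539  36.        ] 158.43783844295442 179.00861256223388
sp1 [615.83257823 -90.61878262  78.        ] 83.92761403466874 -43.08823967271243
sp2 [474.23379596 -55.88499424  78.        ] 83.42549908007291 -164.28274024568293
red [ 537.07486519 -359.69558128   30.        ]
```

```bash
cat >> h.py <<'E'
from scipy.spatial.transform import Rotation as Ro
C=np.array([554,-33.5])
def plan(wps,step=50,dyaw=.16,dec=0):
    """wps: (x,y,z,yaw) tool-down; prints rows in tool axes from the sensed pose"""
    s=r.sense();p=s['eef_pos'];y=s['tcp_rot'][2];R=Ro.from_euler('xyz',s['tcp_rot'])
    for q in wps:
        q=np.array(q,float);dy=(q[3]-y+np.pi)%(2*np.pi)-np.pi
        n=int(max(np.ceil(np.linalg.norm(q[:3]-p)/step),np.ceil(abs(dy)/dyaw),1))
        p0,y0=p.copy(),y
        print('->',q.round(3))
        for k in range(1,n+1):
            t=R.inv().apply(p0+(q[:3]-p0)*k/n-p).round(dec)
            Rn=Ro.from_euler('xyz',[np.pi,0,y0+dy*k/n])
            w=(R.inv()*Rn).as_rotvec().round(2)
            p=p+R.apply(t);R=R*Ro.from_rotvec(w);y=R.as_euler('xyz')[2]
            print({a:float(b) for a,b in zip(('tx','ty','tz','wx','wy','wz'),[*t,*w]) if b})
def onspoke(th,off,z,rad=107):
    th=np.radians(th);e=np.array([np.cos(th),np.sin(th)]);n=np.array([-e[1],e[0]])
    return [*(C+rad*e-off*n),z,th+np.pi/2]
def st():
    s=r.sense();print({k:np.round(s[k],3).tolist() for k in('clock','eef_pos','tcp_rot','contact_force','opening','grasp_force')})
E
python3 - <<'E'
from h import *
plan([onspoke(15.8,30,215),onspoke(15.8,30,65)],step=52)
E
```

```text
-> [665.126 -33.233 215.      1.847]
{'tx': -41.0, 'ty': -32.0, 'tz': 1.0, 'wz': 0.07}
{'tx': -43.0, 'ty': -29.0, 'tz': 1.0, 'wz': 0.06}
{'tx': -45.0, 'ty': -26.0, 'tz': 1.0, 'wz': 0.07}
{'tx': -46.0, 'ty': -23.0, 'tz': 1.0, 'wz': 0.07}
{'tx': -48.0, 'ty': -20.0, 'tz': 1.0, 'wz': 0.06}
{'tx': -49.0, 'ty': -16.0, 'tz': 1.0, 'wz': 0.07}
{'tx': -50.0, 'ty': -14.0, 'tz': 1.0, 'wz': 0.07}
{'tx': -51.0, 'ty': -9.0, 'tz': 1.0, 'wz': 0.07}
{'tx': -52.0, 'ty': -7.0, 'tz': 1.0, 'wz': 0.06}
{'tx': -52.0, 'ty': -3.0, 'tz': 1.0, 'wz': 0.07}
{'tx': -52.0, 'ty': 1.0, 'tz': 1.0, 'wz': 0.07}
{'tx': -51.0, 'ty': 4.0, 'tz': 1.0, 'wz': 0.06}
{'tx': -52.0, 'ty': 7.0, 'tz': 1.0, 'wz': 0.07}
{'tx': -50.0, 'ty': 11.0, 'tz': 1.0, 'wz': 0.07}
{'tx': -50.0, 'ty': 14.0, 'tz': 1.0, 'wz': 0.06}
{'tx': -49.0, 'ty': 18.0, 'tz': 1.0, 'wz': 0.07}
-> [665.126 -33.233  65.      1.847]
{'tz': 50.0}
{'tz': 50.0}
{'tz': 50.0}
```

Call:
arm_command(
  deltas=[
    {"hand": 0,"tx": -41,"ty": -32,"tz": 1,"wz": 0.07},
    {"tx": -43,"ty": -29,"tz": 1,"wz": 0.06},
    {"tx": -45,"ty": -26,"tz": 1,"wz": 0.07},
    {"tx": -46,"ty": -23,"tz": 1,"wz": 0.07},
    {"tx": -48,"ty": -20,"tz": 1,"wz": 0.06},
    {"tx": -49,"ty": -16,"tz": 1,"wz": 0.07},
    {"tx": -50,"ty": -14,"tz": 1,"wz": 0.07},
    {"tx": -51,"ty": -9,"tz": 1,"wz": 0.07},
  ],
)

```text
schema error: expected keys hand, tx, ty, tz, wx, wy, wz
```

Call:
arm_command(
  deltas=[
    {"tx": -52,"ty": -7,"tz": 1,"wz": 0.06},
    {"tx": -52,"ty": -3,"tz": 1,"wz": 0.07},
    {"tx": -52,"ty": 1,"tz": 1,"wz": 0.07},
    {"tx": -51,"ty": 4,"tz": 1,"wz": 0.06},
    {"tx": -52,"ty": 7,"tz": 1,"wz": 0.07},
    {"tx": -50,"ty": 11,"tz": 1,"wz": 0.07},
    {"tx": -50,"ty": 14,"tz": 1,"wz": 0.06},
    {"tx": -49,"ty": 18,"tz": 1,"wz": 0.07},
  ],
)

```text
schema error: expected keys hand, tx, ty, tz, wx, wy, wz
```

Run:
```python
from h import *
st();plan([onspoke(15.8,30,215),onspoke(15.8,30,65)],step=52)
```

```text
{'clock': 0.1, 'eef_pos': [139.225, 608.855, 230.643], 'tcp_rot': [-3.14, 0.0, 2.917], 'contact_force': [-0.202, -0.029, 0.063], 'opening': 0.998, 'grasp_force': 0.0}
-> [665.126 -33.233 215.      1.847]
{'tx': -41.0, 'ty': -32.0, 'tz': 1.0, 'wz': 0.07}
{'tx': -43.0, 'ty': -29.0, 'tz': 1.0, 'wz': 0.06}
{'tx': -45.0, 'ty': -26.0, 'tz': 1.0, 'wz': 0.07}
{'tx': -46.0, 'ty': -23.0, 'tz': 1.0, 'wz': 0.07}
{'tx': -48.0, 'ty': -20.0, 'tz': 1.0, 'wz': 0.06}
{'tx': -49.0, 'ty': -16.0, 'tz': 1.0, 'wz': 0.07}
{'tx': -50.0, 'ty': -14.0, 'tz': 1.0, 'wz': 0.07}
{'tx': -51.0, 'ty': -9.0, 'tz': 1.0, 'wz': 0.07}
{'tx': -52.0, 'ty': -7.0, 'tz': 1.0, 'wz': 0.06}
{'tx': -52.0, 'ty': -3.0, 'tz': 1.0, 'wz': 0.07}
{'tx': -52.0, 'ty': 1.0, 'tz': 1.0, 'wz': 0.07}
{'tx': -51.0, 'ty': 4.0, 'tz': 1.0, 'wz': 0.06}
{'tx': -52.0, 'ty': 7.0, 'tz': 1.0, 'wz': 0.07}
{'tx': -50.0, 'ty': 11.0, 'tz': 1.0, 'wz': 0.07}
{'tx': -50.0, 'ty': 14.0, 'tz': 1.0, 'wz': 0.06}
{'tx': -49.0, 'ty': 18.0, 'tz': 1.0, 'wz': 0.07}
-> [665.126 -33.233  65.      1.847]
{'tz': 50.0}
{'tz': 50.0}
{'tz': 50.0}
```

All keys are required in every row. The arm hasn't moved, so I'll resend.

Call:
arm_command(
  deltas=[
    {"hand": 0,"tx": -41,"ty": -32,"tz": 1,"wx": 0,"wy": 0,"wz": 0.07},
    {"hand": 0,"tx": -43,"ty": -29,"tz": 1,"wx": 0,"wy": 0,"wz": 0.06},
    {"hand": 0,"tx": -45,"ty": -26,"tz": 1,"wx": 0,"wy": 0,"wz": 0.07},
    {"hand": 0,"tx": -46,"ty": -23,"tz": 1,"wx": 0,"wy": 0,"wz": 0.07},
    {"hand": 0,"tx": -48,"ty": -20,"tz": 1,"wx": 0,"wy": 0,"wz": 0.06},
    {"hand": 0,"tx": -49,"ty": -16,"tz": 1,"wx": 0,"wy": 0,"wz": 0.07},
    {"hand": 0,"tx": -50,"ty": -14,"tz": 1,"wx": 0,"wy": 0,"wz": 0.07},
    {"hand": 0,"tx": -51,"ty": -9,"tz": 1,"wx": 0,"wy": 0,"wz": 0.07},
  ],
)

```text
clock: 1.1
eef_pos: [402.9, 287.3, 223.2]
tcp_rot: [-3.141, -0.0, 2.375]
contact_force: [0.5, 0.4, 0.1]
opening: -0.006
grasp_force: 0.0
```

Call:
arm_command(
  deltas=[
    {"hand": 0,"tx": -52,"ty": -7,"tz": 1,"wx": 0,"wy": 0,"wz": 0.06},
    {"hand": 0,"tx": -52,"ty": -3,"tz": 1,"wx": 0,"wy": 0,"wz": 0.07},
    {"hand": 0,"tx": -52,"ty": 1,"tz": 1,"wx": 0,"wy": 0,"wz": 0.07},
    {"hand": 0,"tx": -51,"ty": 4,"tz": 1,"wx": 0,"wy": 0,"wz": 0.06},
    {"hand": 0,"tx": -52,"ty": 7,"tz": 1,"wx": 0,"wy": 0,"wz": 0.07},
    {"hand": 0,"tx": -50,"ty": 11,"tz": 1,"wx": 0,"wy": 0,"wz": 0.07},
    {"hand": 0,"tx": -50,"ty": 14,"tz": 1,"wx": 0,"wy": 0,"wz": 0.06},
    {"hand": 0,"tx": -49,"ty": 18,"tz": 1,"wx": 0,"wy": 0,"wz": 0.07},
  ],
)

```text
clock: 2.1
eef_pos: [666.1, -34.1, 214.9]
tcp_rot: [-3.141, -0.0, 1.844]
contact_force: [0.6, 0.6, 0.3]
opening: 0.002
grasp_force: 0.0
```

Run:
```python
from h import *
st();plan([onspoke(15.8,30,215),onspoke(15.8,30,65),onspoke(15.8,17,65)],step=52)
```

```text
{'clock': 2.1, 'eef_pos': [666.149, -34.137, 214.868], 'tcp_rot': [-3.141, -0.0, 1.844], 'contact_force': [0.572, 0.57, 0.325], 'opening': 0.002, 'grasp_force': 0.0}
-> [665.126 -33.233 215.      1.847]
{'tx': 1.0, 'ty': -1.0}
-> [665.126 -33.233  65.      1.847]
{'tz': 50.0}
{'tz': 50.0}
{'tz': 50.0}
-> [661.586 -20.724  65.      1.847]
{'tx': 13.0}
```

Call:
arm_command(
  deltas=[
    {"hand": 0,"tx": 1,"ty": -1,"tz": 50,"wx": 0,"wy": 0,"wz": 0},
    {"hand": 0,"tx": 0,"ty": 0,"tz": 50,"wx": 0,"wy": 0,"wz": 0},
    {"hand": 0,"tx": 0,"ty": 0,"tz": 30,"wx": 0,"wy": 0,"wz": 0},
    {"hand": 0,"tx": 0,"ty": 0,"tz": 20,"wx": 0,"wy": 0,"wz": 0},
    {"hand": 0,"tx": 0,"ty": 0,"tz": 0,"wx": 0,"wy": 0,"wz": 0},
    {"hand": 0,"tx": 10,"ty": 0,"tz": 0,"wx": 0,"wy": 0,"wz": 0},
  ],
)

```text
clock: 2.85
eef_pos: [662.5, -22.5, 66.6]
tcp_rot: [3.14, 0.001, 1.846]
contact_force: [-0.2, 0.3, 0.2]
opening: -0.003
grasp_force: 0.0
```

Run:
```python
from h import *
st()
import contextlib
f=grab('wrist','w1.png')
plan([onspoke(t,14,65) for t in range(16,116,4)],dec=1)
```

```text
{'clock': 2.85, 'eef_pos': [662.512, -22.462, 66.566], 'tcp_rot': [3.14, 0.001, 1.846], 'contact_force': [-0.172, 0.266, 0.154], 'opening': -0.003, 'grasp_force': 0.0}
-> [660.714 -17.464  65.      1.85 ]
{'tx': 3.7, 'ty': -0.3, 'tz': 1.7}
-> [659.335 -10.06   65.      1.92 ]
{'tx': 7.5, 'ty': 0.6, 'wz': -0.07}
-> [657.444  -2.769  65.      1.99 ]
{'tx': 7.5, 'ty': 0.7, 'wz': -0.07}
-> [655.048   4.372  65.      2.059]
{'tx': 7.5, 'ty': 0.7, 'wz': -0.07}
-> [652.16   11.329  65.      2.129]
{'tx': 7.5, 'ty': 0.7, 'wz': -0.07}
-> [648.794  18.067  65.      2.199]
{'tx': 7.5, 'ty': 0.7, 'wz': -0.07}
-> [644.966  24.554  65.      2.269]
{'tx': 7.5, 'ty': 0.7, 'wz': -0.07}
-> [640.695  30.758  65.      2.339]
{'tx': 7.5, 'ty': 0.7, 'wz': -0.07}
-> [636.001  36.649  65.      2.409]
{'tx': 7.5, 'ty': 0.7, 'wz': -0.07}
-> [630.908  42.198  65.      2.478]
{'tx': 7.5, 'ty': 0.7, 'wz': -0.07}
-> [625.44   47.378  65.      2.548]
{'tx': 7.5, 'ty': 0.7, 'wz': -0.07}
-> [619.624  52.165  65.      2.618]
{'tx': 7.5, 'ty': 0.7, 'wz': -0.07}
-> [613.489  56.534  65.      2.688]
{'tx': 7.5, 'ty': 0.
[... 215 characters left out ...]
: 0.7, 'wz': -0.07}
-> [586.368  69.443  65.      2.967]
{'tx': 7.5, 'ty': 0.7, 'tz': -0.1, 'wz': -0.07}
-> [579.108  71.45   65.      3.037]
{'tx': 7.5, 'ty': 0.7, 'wz': -0.07}
-> [571.726  72.946  65.      3.107]
{'tx': 7.5, 'ty': 0.7, 'wz': -0.07}
-> [564.257  73.923  65.      3.176]
{'tx': 7.5, 'ty': 0.7, 'wz': -0.07}
-> [556.739  74.377  65.      3.246]
{'tx': 7.5, 'ty': 0.7, 'wz': -0.07}
-> [549.207  74.306  65.      3.316]
{'tx': 7.5, 'ty': 0.8, 'wz': -0.07}
-> [541.698  73.709  65.      3.386]
{'tx': 7.5, 'ty': 0.7, 'wz': -0.07}
-> [534.25   72.589  65.      3.456]
{'tx': 7.5, 'ty': 0.7, 'wz': -0.07}
-> [526.898  70.953  65.      3.526]
{'tx': 7.5, 'ty': 0.7, 'tz': -0.1, 'wz': -0.07}
```

View pics/w1.png

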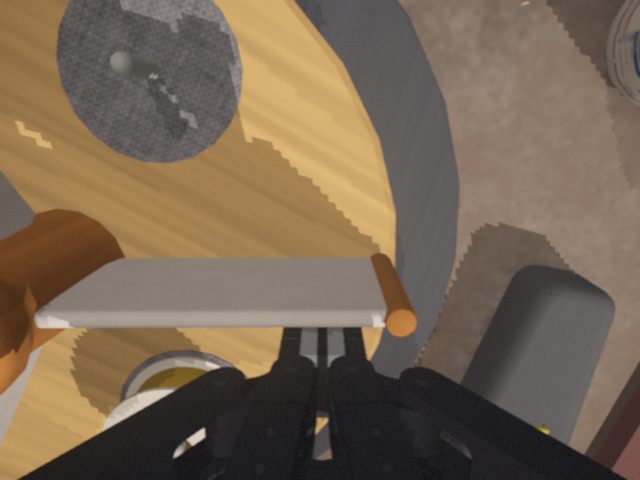

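Call:
arm_command(
  deltas=[
    {"hand": 0,"tx": 2,"ty": -3,"tz": 1.5,"wx": 0,"wy": 0,"wz": 0},
    {"hand": 0,"tx": 3,"ty": 0.3,"tz": 0,"wx": 0,"wy": 0,"wz": -0.03},
    {"hand": 0,"tx": 5,"ty": 0.5,"tz": 0,"wx": 0,"wy": 0,"wz": -0.05},
    {"hand": 0,"tx": 7.3,"ty": 0.7,"tz": 0,"wx": 0,"wy": 0,"wz": -0.07},
    {"hand": 0,"tx": 7.3,"ty": 0.7,"tz": 0,"wx": 0,"wy": 0,"wz": -0.07},
    {"hand": 0,"tx": 7.3,"ty": 0.7,"tz": 0,"wx": 0,"wy": 0,"wz": -0.07},
    {"hand": 0,"tx": 7.3,"ty": 0.7,"tz": 0,"wx": 0,"wy": 0,"wz": -0.07},
    {"hand": 0,"tx": 7.3,"ty": 0.7,"tz": 0,"wx": 0,"wy": 0,"wz": -0.07},
  ],
)

```text
clock: 3.9
eef_pos: [643.0, 20.5, 64.4]
tcp_rot: [3.14, 0.001, 2.28]
contact_force: [0.9, -0.9, 0.2]
opening: 0.001
grasp_force: 0.7
```

```bash
cat >> h.py <<'E'
def polar():
    s=r.sense();p=s['eef_pos'][:2]-C;th=s['tcp_rot'][2]-np.pi/2
    e=np.array([np.cos(th),np.sin(th)]);n=np.array([-e[1],e[0]]);F=s['contact_force'][:2]
    print('t %.2f yawspoke %.2f rad %.1f off %.1f  z %.1f F_n %.2f F_e %.2f'%(s['clock'],np.degrees(th)%360,p@e,-p@n,s['eef_pos'][2],F@n,F@e))
E
python3 -c "
from h import *
polar()"
```

```text
t 3.90 yawspoke 40.65 rad 102.7 off 17.0  z 64.4 F_n -1.30 F_e 0.12
```

Call:
arm_command(
  deltas=[
    {"hand": 0,"tx": 7.5,"ty": 1,"tz": 0,"wx": 0,"wy": 0,"wz": -0.07},
    {"hand": 0,"tx": 7.5,"ty": 1,"tz": 0,"wx": 0,"wy": 0,"wz": -0.07},
    {"hand": 0,"tx": 7.5,"ty": 1,"tz": 0,"wx": 0,"wy": 0,"wz": -0.07},
    {"hand": 0,"tx": 7.5,"ty": 1,"tz": 0,"wx": 0,"wy": 0,"wz": -0.07},
    {"hand": 0,"tx": 7.5,"ty": 1,"tz": 0,"wx": 0,"wy": 0,"wz": -0.07},
    {"hand": 0,"tx": 7.5,"ty": 1,"tz": 0,"wx": 0,"wy": 0,"wz": -0.07},
    {"hand": 0,"tx": 7.5,"ty": 1,"tz": 0,"wx": 0,"wy": 0,"wz": -0.07},
    {"hand": 0,"tx": 7.5,"ty": 1,"tz": 0,"wx": 0,"wy": 0,"wz": -0.07},
  ],
)

```text
clock: 4.9
eef_pos: [599.0, 61.1, 64.3]
tcp_rot: [3.141, 0.001, 2.841]
contact_force: [1.6, -1.9, 0.7]
opening: -0.0
grasp_force: 0.7
```

```bash
python3 -c "
from h import *
polar()"
```

```text
t 4.90 yawspoke 72.75 rad 103.7 off 14.9  z 64.3 F_n -2.07 F_e -1.32
```

Call:
arm_command(
  deltas=[
    {"hand": 0,"tx": 7.3,"ty": 1,"tz": 0,"wx": 0,"wy": 0,"wz": -0.07},
    {"hand": 0,"tx": 7.3,"ty": 1,"tz": 0,"wx": 0,"wy": 0,"wz": -0.07},
    {"hand": 0,"tx": 7.3,"ty": 1,"tz": 0,"wx": 0,"wy": 0,"wz": -0.07},
    {"hand": 0,"tx": 7.3,"ty": 1,"tz": 0,"wx": 0,"wy": 0,"wz": -0.07},
    {"hand": 0,"tx": 7.3,"ty": 1,"tz": 0,"wx": 0,"wy": 0,"wz": -0.07},
    {"hand": 0,"tx": 7.3,"ty": 1,"tz": 0,"wx": 0,"wy": 0,"wz": -0.07},
    {"hand": 0,"tx": 4.2,"ty": 0.7,"tz": 0,"wx": 0,"wy": 0,"wz": -0.04},
    {"hand": 0,"tx": 3.1,"ty": 0.5,"tz": 0,"wx": 0,"wy": 0,"wz": -0.03},
  ],
)

```text
clock: 5.9
eef_pos: [549.3, 72.9, 64.3]
tcp_rot: [-3.141, 0.001, -2.954]
contact_force: [1.5, -0.4, 0.8]
opening: -0.0
grasp_force: 0.6
```

Run:
```python
from h import *
polar()
f=grab('top')
a=f['image'][150:290,235:385][:,:,::-1]
b=cv2.resize(a,None,fx=4,fy=4,interpolation=cv2.INTER_CUBIC)
w=grab('wrist')
cv2.imwrite('pics/t2.png',b)
```

```text
t 5.90 yawspoke 100.74 rad 105.4 off 15.3  z 64.3 F_n -1.36 F_e -0.63
```

View pics/t2.png

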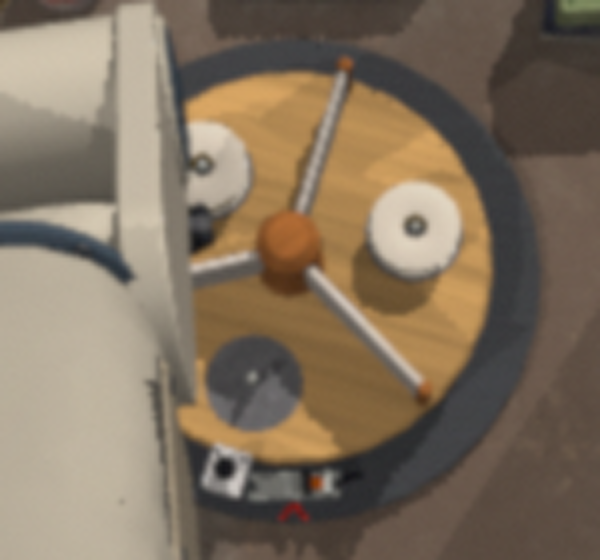

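Call:
arm_command(
  deltas=[
    {"hand": 0,"tx": 3.2,"ty": 0.4,"tz": 0,"wx": 0,"wy": 0,"wz": -0.03},
    {"hand": 0,"tx": 3.2,"ty": 0.4,"tz": 0,"wx": 0,"wy": 0,"wz": -0.03},
    {"hand": 0,"tx": 3.2,"ty": 0.4,"tz": 0,"wx": 0,"wy": 0,"wz": -0.03},
    {"hand": 0,"tx": 3.2,"ty": 0.4,"tz": 0,"wx": 0,"wy": 0,"wz": -0.03},
    {"hand": 0,"tx": 3.2,"ty": 0.4,"tz": 0,"wx": 0,"wy": 0,"wz": -0.03},
  ],
)

```text
clock: 6.62
eef_pos: [533.3, 70.9, 63.8]
tcp_rot: [-3.141, 0.001, -2.804]
contact_force: [4.1, -0.9, -2.4]
opening: 0.005
grasp_force: 2.0
```

```bash
python3 -c "
from h import *
polar()"
```

```text
t 6.62 yawspoke 109.32 rad 105.4 off 15.0  z 63.8 F_n -3.54 F_e -2.22
```

Call:
arm_command(
  deltas=[
    {"hand": 0,"tx": 1.6,"ty": 0.2,"tz": 0,"wx": 0,"wy": 0,"wz": -0.015},
    {"hand": 0,"tx": 1.6,"ty": 0.2,"tz": 0,"wx": 0,"wy": 0,"wz": -0.015},
    {"hand": 0,"tx": 1.6,"ty": 0.2,"tz": 0,"wx": 0,"wy": 0,"wz": -0.015},
  ],
)

```text
clock: 7.0
eef_pos: [528.6, 69.8, 63.9]
tcp_rot: [-3.141, 0.001, -2.76]
contact_force: [5.0, -0.8, -1.8]
opening: 0.002
grasp_force: 2.2
```

```bash
python3 -c "
from h import *
polar()"
```

```text
t 7.00 yawspoke 111.84 rad 105.3 off 14.9  z 63.9 F_n -4.34 F_e -2.65
```

Call:
arm_command(
  deltas=[
    {"hand": 0,"tx": 1.6,"ty": 0.2,"tz": 0,"wx": 0,"wy": 0,"wz": -0.015},
    {"hand": 0,"tx": 1.6,"ty": 0.2,"tz": 0,"wx": 0,"wy": 0,"wz": -0.015},
  ],
)

```text
clock: 7.25
eef_pos: [524.6, 68.9, 63.8]
tcp_rot: [3.141, -0.001, -2.731]
contact_force: [1.7, -0.2, 0.7]
opening: 0.001
grasp_force: 0.8
```

```bash
python3 -c "
from h import *
polar()"
```

```text
t 7.25 yawspoke 113.55 rad 105.6 off 14.0  z 63.8 F_n -1.48 F_e -0.92
```

Call:
arm_command(
  deltas=[
    {"hand": 0,"tx": 1.1,"ty": 0.2,"tz": 0,"wx": 0,"wy": 0,"wz": -0.01},
    {"hand": 0,"tx": 0.5,"ty": 0.1,"tz": 0,"wx": 0,"wy": 0,"wz": -0.005},
  ],
)

```text
clock: 7.5
eef_pos: [523.2, 68.6, 63.7]
tcp_rot: [3.141, -0.0, -2.716]
contact_force: [1.7, -0.5, 0.2]
opening: 0.001
grasp_force: 0.8
```

```bash
python3 -c "
from h import *
polar()"
```

```text
t 7.50 yawspoke 114.38 rad 105.7 off 14.1  z 63.7 F_n -1.40 F_e -1.15
```

Call:
arm_command(
  deltas=[
    {"hand": 0,"tx": 1,"ty": 0.2,"tz": 0,"wx": 0,"wy": 0,"wz": -0.01},
    {"hand": 0,"tx": 0,"ty": 0,"tz": 0,"wx": 0,"wy": 0,"wz": 0},
  ],
)

```text
clock: 7.75
eef_pos: [522.2, 68.4, 63.7]
tcp_rot: [3.141, -0.0, -2.706]
contact_force: [0.7, 0.1, 0.5]
opening: 0.0
grasp_force: 0.4
```

```bash
python3 -c "
from h import *
polar()"
```

```text
t 7.75 yawspoke 114.94 rad 105.8 off 14.2  z 63.7 F_n -0.68 F_e -0.21
```

Call:
arm_command(
  deltas=[
    {"hand": 0,"tx": 1,"ty": 0.1,"tz": 0,"wx": 0,"wy": 0,"wz": -0.01},
    {"hand": 0,"tx": 1,"ty": 0.1,"tz": 0,"wx": 0,"wy": 0,"wz": -0.01},
  ],
)

```text
clock: 8.0
eef_pos: [520.5, 67.7, 63.7]
tcp_rot: [3.141, -0.0, -2.686]
contact_force: [0.8, 0.7, -0.4]
opening: -0.003
grasp_force: 0.8
```

```bash
python3 -c "
from h import *
polar()"
```

```text
t 8.00 yawspoke 116.12 rad 105.6 off 14.5  z 63.7 F_n -1.05 F_e 0.25
```

Call:
arm_command(
  deltas=[
    {"hand": 0,"tx": 1,"ty": 0.1,"tz": 0,"wx": 0,"wy": 0,"wz": -0.01},
  ],
)

```text
clock: 8.12
eef_pos: [519.5, 67.4, 63.7]
tcp_rot: [3.141, -0.0, -2.676]
contact_force: [1.0, 0.9, -0.6]
opening: -0.002
grasp_force: 0.8
```

```bash
python3 -c "
from h import *
polar()"
```

```text
t 8.12 yawspoke 116.69 rad 105.6 off 14.5  z 63.7 F_n -1.25 F_e 0.35
```

Call:
arm_command(
  deltas=[
    {"hand": 0,"tx": 1,"ty": 0.1,"tz": 0,"wx": 0,"wy": 0,"wz": -0.01},
    {"hand": 0,"tx": 1,"ty": 0.1,"tz": 0,"wx": 0,"wy": 0,"wz": -0.01},
  ],
)

```text
clock: 8.38
eef_pos: [517.6, 66.6, 63.7]
tcp_rot: [3.141, -0.0, -2.656]
contact_force: [1.2, 1.2, -0.1]
opening: 0.0
grasp_force: 0.8
```

Call:
arm_command(
  deltas=[
    {"hand": 0,"tx": 1,"ty": 0.1,"tz": 0,"wx": 0,"wy": 0,"wz": -0.01},
    {"hand": 0,"tx": 1,"ty": 0.1,"tz": 0,"wx": 0,"wy": 0,"wz": -0.01},
  ],
)

```text
clock: 8.62
eef_pos: [516.5, 66.3, 63.8]
tcp_rot: [-3.142, 0.001, -2.636]
contact_force: [5.3, 5.0, -5.3]
opening: -0.0
grasp_force: 3.4
```

Call:
arm_command(
  deltas=[
    {"hand": 0,"tx": 0.5,"ty": 0,"tz": 0,"wx": 0,"wy": 0,"wz": -0.005},
    {"hand": 0,"tx": 0,"ty": 0,"tz": 0,"wx": 0,"wy": 0,"wz": 0},
  ],
)

```text
clock: 8.88
eef_pos: [516.3, 66.2, 63.8]
tcp_rot: [-3.142, 0.002, -2.631]
contact_force: [4.8, 6.1, -5.3]
opening: 0.002
grasp_force: 3.4
```

Call:
arm_command(
  deltas=[
    {"hand": 0,"tx": 0.5,"ty": 0,"tz": 0,"wx": 0,"wy": 0,"wz": -0.005},
    {"hand": 0,"tx": 0.4,"ty": 0,"tz": 0,"wx": 0,"wy": 0,"wz": -0.004},
  ],
)

```text
clock: 9.12
eef_pos: [515.9, 66.1, 63.8]
tcp_rot: [3.142, 0.003, -2.622]
contact_force: [6.5, 8.1, -7.3]
opening: -0.001
grasp_force: 4.7
```

Call:
arm_command(
  deltas=[
    {"hand": 0,"tx": 0.5,"ty": 0,"tz": 0,"wx": 0,"wy": 0,"wz": -0.003},
    {"hand": 0,"tx": 0,"ty": 0,"tz": 0,"wx": 0,"wy": 0,"wz": 0},
  ],
)

```text
clock: 9.38
eef_pos: [515.5, 65.8, 63.9]
tcp_rot: [-3.142, 0.003, -2.619]
contact_force: [6.2, 8.2, -6.2]
opening: 0.003
grasp_force: 4.4
```

Call:
arm_command(
  deltas=[
    {"hand": 0,"tx": 0.4,"ty": 0,"tz": 0,"wx": 0,"wy": 0,"wz": -0.003},
    {"hand": 0,"tx": 0,"ty": 0,"tz": 0,"wx": 0,"wy": 0,"wz": 0},
  ],
)

```text
clock: 9.62
eef_pos: [515.5, 65.8, 63.9]
tcp_rot: [-3.142, 0.004, -2.617]
contact_force: [7.2, 9.1, -7.3]
opening: 0.004
grasp_force: 5.1
```

Call:
arm_command(
  deltas=[
    {"hand": 0,"tx": 0.4,"ty": 0,"tz": 0,"wx": 0,"wy": 0,"wz": -0.003},
    {"hand": 0,"tx": 0,"ty": 0,"tz": 0,"wx": 0,"wy": 0,"wz": 0},
  ],
)

```text
clock: 9.88
eef_pos: [515.4, 65.8, 63.9]
tcp_rot: [-3.141, 0.004, -2.614]
contact_force: [7.8, 10.0, -7.9]
opening: -0.003
grasp_force: 5.7
```

Call:
arm_command(
  deltas=[
    {"hand": 0,"tx": 0.4,"ty": 0,"tz": 0,"wx": 0,"wy": 0,"wz": 0},
    {"hand": 0,"tx": 0,"ty": 0,"tz": 0,"wx": 0,"wy": 0,"wz": 0},
  ],
)

```text
clock: 10.12
eef_pos: [515.2, 65.7, 63.9]
tcp_rot: [-3.141, 0.004, -2.614]
contact_force: [8.5, 11.4, -8.8]
opening: 0.001
grasp_force: 6.2
```

Call:
arm_command(
  deltas=[
    {"hand": 0,"tx": 0,"ty": 0.4,"tz": 0.5,"wx": 0,"wy": 0,"wz": 0},
    {"hand": 0,"tx": 0,"ty": 0,"tz": 0,"wx": 0,"wy": 0,"wz": 0},
  ],
)

```text
clock: 10.38
eef_pos: [515.4, 65.8, 63.9]
tcp_rot: [-3.141, 0.005, -2.614]
contact_force: [6.6, 8.4, -3.1]
opening: -0.001
grasp_force: 5.4
```

Run:
```python
from h import *
polar()
f=grab('top');s=grab('scene');w=grab('wrist')
a=f['image'][230:290,260:350][:,:,::-1]
b=cv2.resize(a,None,fx=4.4,fy=4.4,interpolation=cv2.INTER_CUBIC)
c=cv2.resize(s['image'][205:285,275:395][:,:,::-1],None,fx=3.3,fy=3.3,interpolation=cv2.INTER_CUBIC)
w=cv2.resize(w['image'][:,:,::-1],(390,292))
o=np.zeros((600,800,3),np.uint8);o[:264,:396]=b;o[:264,400:796]=c;o[300:592,:390]=w
cv2.imwrite('pics/m3.png',o)
```

```text
t 10.38 yawspoke 120.25 rad 105.2 off 16.7  z 63.9 F_n -9.95 F_e 3.88
```

View pics/m3.png

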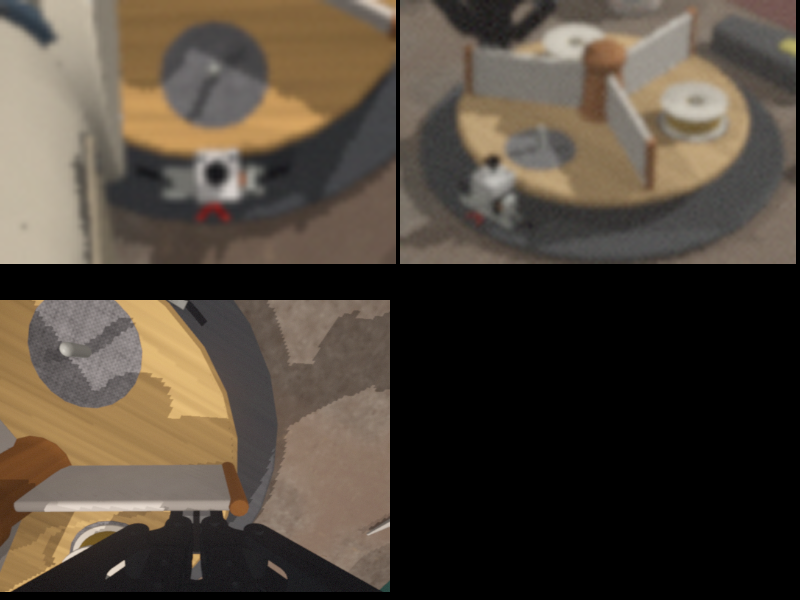

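Call:
arm_command(
  deltas=[
    {"hand": 0,"tx": 0.5,"ty": 0.2,"tz": 0.2,"wx": 0,"wy": 0,"wz": 0},
    {"hand": 0,"tx": 0,"ty": 0,"tz": 0,"wx": 0,"wy": 0,"wz": 0},
  ],
)

```text
clock: 10.78
eef_pos: [515.4, 65.8, 63.9]
tcp_rot: [-3.14, 0.006, -2.613]
contact_force: [8.0, 8.7, -2.8]
opening: 0.003
grasp_force: 5.9
```

Call:
arm_command(
  deltas=[
    {"hand": 0,"tx": 0.5,"ty": 0.2,"tz": 0.2,"wx": 0,"wy": 0,"wz": 0},
    {"hand": 0,"tx": 0,"ty": 0,"tz": 0,"wx": 0,"wy": 0,"wz": 0},
  ],
)

```text
clock: 11.02
eef_pos: [515.3, 65.7, 63.9]
tcp_rot: [-3.14, 0.007, -2.613]
contact_force: [8.5, 9.4, -2.1]
opening: 0.002
grasp_force: 6.2
```

Call:
arm_command(
  deltas=[
    {"hand": 0,"tx": 0.4,"ty": 0.3,"tz": 0.1,"wx": 0,"wy": 0,"wz": 0},
    {"hand": 0,"tx": 0,"ty": 0,"tz": 0,"wx": 0,"wy": 0,"wz": 0},
  ],
)

```text
clock: 11.28
eef_pos: [515.2, 65.7, 63.9]
tcp_rot: [-3.139, 0.007, -2.613]
contact_force: [11.1, 8.1, -2.3]
opening: 0.002
grasp_force: 6.4
```

Call:
arm_command(
  deltas=[
    {"hand": 0,"tx": 0.3,"ty": 0.3,"tz": 0.1,"wx": 0,"wy": 0,"wz": 0},
    {"hand": 0,"tx": 0,"ty": 0,"tz": 0,"wx": 0,"wy": 0,"wz": 0},
  ],
)

```text
clock: 11.52
eef_pos: [515.2, 65.7, 63.9]
tcp_rot: [-3.139, 0.008, -2.613]
contact_force: [11.5, 6.6, -2.6]
opening: 0.004
grasp_force: 6.6
```

Call:
arm_command(
  deltas=[
    {"hand": 0,"tx": -2,"ty": 0,"tz": 0,"wx": 0,"wy": 0,"wz": 0},
    {"hand": 0,"tx": 0,"ty": 0,"tz": 0,"wx": 0,"wy": 0,"wz": 0},
  ],
)

```text
clock: 11.78
eef_pos: [515.5, 66.1, 63.7]
tcp_rot: [-3.139, 0.005, -2.613]
contact_force: [7.0, 3.5, 0.8]
opening: 0.0
grasp_force: 3.7
```

Call:
arm_command(
  deltas=[
    {"hand": 0,"tx": -1,"ty": 0,"tz": 0,"wx": 0,"wy": 0,"wz": 0},
    {"hand": 0,"tx": 0,"ty": 0,"tz": 0,"wx": 0,"wy": 0,"wz": 0},
  ],
)

```text
clock: 12.02
eef_pos: [515.4, 66.3, 63.4]
tcp_rot: [-3.14, 0.003, -2.613]
contact_force: [6.0, 1.4, 3.4]
opening: -0.003
grasp_force: 2.7
```

Call:
arm_command(
  deltas=[
    {"hand": 0,"tx": -1,"ty": 0,"tz": 0,"wx": 0,"wy": 0,"wz": 0},
    {"hand": 0,"tx": 0,"ty": 0,"tz": 0,"wx": 0,"wy": 0,"wz": 0},
  ],
)

```text
clock: 12.28
eef_pos: [515.2, 66.7, 62.9]
tcp_rot: [-3.141, 0.001, -2.613]
contact_force: [5.3, 0.9, 3.2]
opening: -0.002
grasp_force: 2.3
```

Call:
arm_command(
  deltas=[
    {"hand": 0,"tx": -2,"ty": 0,"tz": 0,"wx": 0,"wy": 0,"wz": 0},
    {"hand": 0,"tx": 0,"ty": 0,"tz": 0,"wx": 0,"wy": 0,"wz": 0},
  ],
)

```text
clock: 12.52
eef_pos: [515.0, 67.6, 62.1]
tcp_rot: [3.141, -0.002, -2.613]
contact_force: [-1.0, -0.0, -1.4]
opening: -0.003
grasp_force: 0.0
```

Call:
arm_command(
  deltas=[
    {"hand": 0,"tx": -2,"ty": 0,"tz": 0,"wx": 0,"wy": 0,"wz": 0},
    {"hand": 0,"tx": 0,"ty": 0,"tz": 0,"wx": 0,"wy": 0,"wz": 0},
  ],
)

```text
clock: 12.78
eef_pos: [517.8, 68.7, 62.5]
tcp_rot: [3.141, -0.001, -2.613]
contact_force: [-0.3, 0.4, 0.2]
opening: 0.001
grasp_force: 0.0
```

Call:
arm_command(
  deltas=[
    {"hand": 0,"tx": -8,"ty": 0,"tz": 0,"wx": 0,"wy": 0,"wz": 0},
    {"hand": 0,"tx": 0,"ty": 0,"tz": 0,"wx": 0,"wy": 0,"wz": 0},
  ],
)

```text
clock: 13.02
eef_pos: [525.8, 73.1, 62.8]
tcp_rot: [-3.141, 0.001, -2.613]
contact_force: [0.1, -0.2, 0.5]
opening: -0.0
grasp_force: 0.0
```

```bash
cat > cmp.py <<'E'
from h import *
# shift of carousel features between pressed pictures and now, sub-pixel, in patches away from the arm
old={n:np.load('old_%s.npz'%n)['image'] for n in('top','scene')}
for n,boxes in dict(top=[(300,165,360,250),(295,225,345,262),(300,262,316,280)],scene=[(285,215,385,270),(290,245,312,275)]).items():
    f=grab(n)
    for (a,b,c,d) in boxes:
        g=[cv2.cvtColor(i,cv2.COLOR_RGB2GRAY)[b:d,a:c].astype(np.float32) for i in(old[n],f['image'])]
        print(n,(a,b,c,d),cv2.phaseCorrelate(g[0],g[1],cv2.createHanningWindow((c-a,d-b),cv2.CV_32F)),abs(g[0]-g[1]).mean())
E
cp cal_top.npz old_top.npz; cp cal_scene.npz old_scene.npz; python3 cmp.py; python3 -c "
from h import *
polar()"
```

```text
top (300, 165, 360, 250) ((0.19777112567103217, -0.033612800327041725), 0.9231808344523112) 2.2345097
top (295, 225, 345, 262) ((-0.23519821400951102, -0.11626545672295663), 0.9879546108245849) 1.3275676
top (300, 262, 316, 280) ((0.01421273827838565, -0.2338763021323942), 0.9510072966416677) 1.6404443
scene (285, 215, 385, 270) ((-0.11919376170632034, 0.03378713337371053), 0.9830768286387126) 2.4283636
scene (290, 245, 312, 275) ((-0.13553218841958348, -0.16275060735443958), 1.0348057905832926) 2.3696969
t 13.12 yawspoke 120.27 rad 106.5 off 28.6  z 62.6 F_n 0.75 F_e 0.05
```

Call:
arm_command(
  deltas=[
    {"hand": 0,"tx": 8,"ty": 0,"tz": 0,"wx": 0,"wy": 0,"wz": 0},
    {"hand": 0,"tx": 2,"ty": 0,"tz": 0,"wx": 0,"wy": 0,"wz": 0},
    {"hand": 0,"tx": 0,"ty": 0,"tz": 0,"wx": 0,"wy": 0,"wz": 0},
  ],
)

```text
clock: 13.5
eef_pos: [516.0, 67.5, 62.7]
tcp_rot: [3.142, -0.0, -2.614]
contact_force: [0.2, -0.4, 0.1]
opening: -0.003
grasp_force: 0.0
```

Call:
arm_command(
  deltas=[
    {"hand": 0,"tx": 1,"ty": 0,"tz": 0,"wx": 0,"wy": 0,"wz": 0},
    {"hand": 0,"tx": 0,"ty": 0,"tz": 0,"wx": 0,"wy": 0,"wz": 0},
  ],
)

```text
clock: 13.75
eef_pos: [515.5, 67.2, 62.7]
tcp_rot: [-3.142, 0.0, -2.613]
contact_force: [-0.5, 0.2, 0.7]
opening: -0.004
grasp_force: 0.0
```

Call:
arm_command(
  deltas=[
    {"hand": 0,"tx": 1,"ty": 0,"tz": 0,"wx": 0,"wy": 0,"wz": 0},
    {"hand": 0,"tx": 0,"ty": 0,"tz": 0,"wx": 0,"wy": 0,"wz": 0},
  ],
)

```text
clock: 14.0
eef_pos: [515.1, 66.9, 62.8]
tcp_rot: [-3.141, 0.001, -2.613]
contact_force: [3.2, 1.4, -1.5]
opening: 0.002
grasp_force: 1.6
```

Call:
arm_command(
  deltas=[
    {"hand": 0,"tx": 1,"ty": 0,"tz": 0,"wx": 0,"wy": 0,"wz": 0},
    {"hand": 0,"tx": 0,"ty": 0,"tz": 0,"wx": 0,"wy": 0,"wz": 0},
  ],
)

```text
clock: 14.25
eef_pos: [515.0, 66.8, 62.8]
tcp_rot: [-3.141, 0.003, -2.614]
contact_force: [5.3, 6.2, -5.1]
opening: -0.003
grasp_force: 3.6
```

Call:
arm_command(
  deltas=[
    {"hand": 0,"tx": -6,"ty": 0,"tz": 0,"wx": 0,"wy": 0,"wz": 0},
    {"hand": 0,"tx": -10,"ty": 0,"tz": 0,"wx": 0,"wy": 0,"wz": 0},
    {"hand": 0,"tx": 0,"ty": 0,"tz": -40,"wx": 0,"wy": 0,"wz": 0},
    {"hand": 0,"tx": 0,"ty": 0,"tz": -50,"wx": 0,"wy": 0,"wz": 0},
    {"hand": 0,"tx": 0,"ty": 0,"tz": -40,"wx": 0,"wy": 0,"wz": 0},
  ],
)

```text
clock: 14.88
eef_pos: [528.0, 74.4, 194.6]
tcp_rot: [-3.141, 0.0, -2.613]
contact_force: [0.8, 0.5, 0.4]
opening: -0.005
grasp_force: 0.0
```

Run:
```python
from h import *
st();plan([[545,-360,160,np.pi]],step=48)
```

```text
{'clock': 14.875, 'eef_pos': [527.968, 74.423, 194.586], 'tcp_rot': [-3.141, 0.0, -2.613], 'contact_force': [0.772, 0.529, 0.367], 'opening': -0.005, 'grasp_force': 0.0}
-> [ 545.    -360.     160.       3.142]
{'tx': 20.0, 'ty': -38.0, 'tz': 3.0, 'wz': 0.05}
{'tx': 19.0, 'ty': -40.0, 'tz': 4.0, 'wz': 0.06}
{'tx': 16.0, 'ty': -40.0, 'tz': 3.0, 'wz': 0.05}
{'tx': 14.0, 'ty': -41.0, 'tz': 4.0, 'wz': 0.05}
{'tx': 12.0, 'ty': -42.0, 'tz': 3.0, 'wz': 0.05}
{'tx': 10.0, 'ty': -42.0, 'tz': 4.0, 'wz': 0.06}
{'tx': 7.0, 'ty': -43.0, 'tz': 3.0, 'wz': 0.05}
{'tx': 5.0, 'ty': -43.0, 'tz': 4.0, 'wz': 0.05}
{'tx': 3.0, 'ty': -44.0, 'tz': 3.0, 'wz': 0.06}
{'tx': 1.0, 'ty': -43.0, 'tz': 4.0, 'wz': 0.05}
```

Call:
arm_command(
  deltas=[
    {"hand": 0,"tx": 20,"ty": -38,"tz": 3,"wx": 0,"wy": 0,"wz": 0.05},
    {"hand": 0,"tx": 19,"ty": -40,"tz": 4,"wx": 0,"wy": 0,"wz": 0.06},
    {"hand": 0,"tx": 16,"ty": -40,"tz": 3,"wx": 0,"wy": 0,"wz": 0.05},
    {"hand": 0,"tx": 14,"ty": -41,"tz": 4,"wx": 0,"wy": 0,"wz": 0.05},
    {"hand": 40,"tx": 12,"ty": -42,"tz": 3,"wx": 0,"wy": 0,"wz": 0.05},
    {"hand": 85,"tx": 10,"ty": -42,"tz": 4,"wx": 0,"wy": 0,"wz": 0.06},
    {"hand": 85,"tx": 7,"ty": -43,"tz": 3,"wx": 0,"wy": 0,"wz": 0.05},
    {"hand": 85,"tx": 5,"ty": -43,"tz": 4,"wx": 0,"wy": 0,"wz": 0.05},
  ],
)

```text
clock: 15.88
eef_pos: [541.6, -274.3, 164.6]
tcp_rot: [-3.142, -0.0, -3.035]
contact_force: [-0.1, -0.2, -0.3]
opening: 0.847
grasp_force: 0.0
```

Call:
arm_command(
  deltas=[
    {"hand": 85,"tx": 3,"ty": -44,"tz": 3,"wx": 0,"wy": 0,"wz": 0.06},
    {"hand": 85,"tx": 1,"ty": -43,"tz": 4,"wx": 0,"wy": 0,"wz": 0.05},
    {"hand": 85,"tx": 0,"ty": 0,"tz": 0,"wx": 0,"wy": 0,"wz": 0},
  ],
)

```text
clock: 16.25
eef_pos: [544.0, -362.5, 157.1]
tcp_rot: [-3.141, -0.0, 3.137]
contact_force: [-0.8, 1.1, -0.9]
opening: 0.996
grasp_force: 0.0
```

Run:
```python
from h import *
st();grab('wrist','w4.png')
print(w2px('wrist',np.array([537,-360,30])))
f=grab('top')
for n in['wrist']: d=np.load('cal_wrist.npz');R=d['w'][:3,:3];print(-R.T@d['w'][:3,3],d['m'].tolist())
```

```text
{'clock': 16.25, 'eef_pos': [544.016, -362.538, 157.119], 'tcp_rot': [-3.141, -0.0, 3.137], 'contact_force': [-0.821, 1.085, -0.867], 'opening': 0.996, 'grasp_force': 0.0}
[325.62786822 223.23339276]
[ 465.91790603 -361.75538536  298.8175141 ] [[416.0065227372532, 0.0, 321.92486487410304], [0.0, 416.0065227372532, 244.50168785001293], [0.0, 0.0, 1.0]]
```

View pics/w4.png

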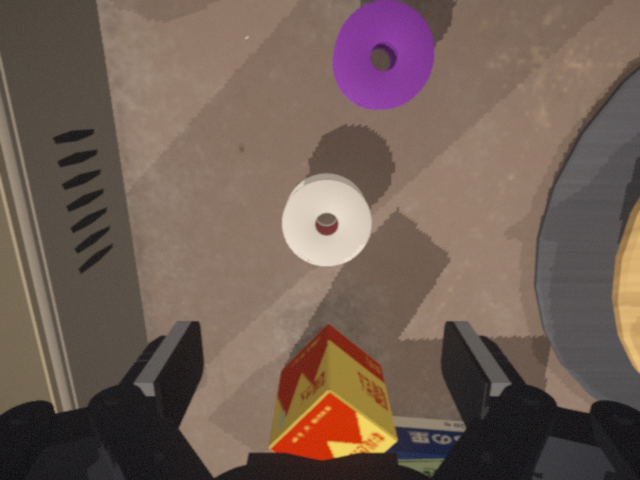

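Run:
```python
from h import *
p=px2w('wrist',327,221.5,30);print(p)
plan([[p[0],p[1],60,np.pi],[p[0],p[1],2,np.pi]],step=50)
```

```text
[ 535.81136458 -359.08161134   30.        ]
-> [ 535.811 -359.082   60.       3.142]
{'tx': 4.0, 'tz': 49.0}
{'tx': 4.0, 'ty': 1.0, 'tz': 48.0}
-> [ 535.811 -359.082    2.       3.142]
{'tz': 29.0}
{'tz': 29.0}
```

Call:
arm_command(
  deltas=[
    {"hand": 85,"tx": 4,"ty": 0.5,"tz": 49,"wx": 0,"wy": 0,"wz": 0},
    {"hand": 85,"tx": 4,"ty": 0.5,"tz": 48,"wx": 0,"wy": 0,"wz": 0},
    {"hand": 85,"tx": 0,"ty": 0,"tz": 29,"wx": 0,"wy": 0,"wz": 0},
    {"hand": 85,"tx": 0,"ty": 0,"tz": 18,"wx": 0,"wy": 0,"wz": 0},
    {"hand": 85,"tx": 0,"ty": 0,"tz": 10,"wx": 0,"wy": 0,"wz": 0},
    {"hand": 85,"tx": 0,"ty": 0,"tz": 0,"wx": 0,"wy": 0,"wz": 0},
  ],
)

```text
clock: 17.1
eef_pos: [536.5, -358.6, 3.8]
tcp_rot: [3.142, -0.0, 3.14]
contact_force: [-1.2, 0.1, -0.2]
opening: 0.995
grasp_force: 0.0
```

Run:
```python
from h import *
st();plan([[535.8,-359.1,2,np.pi]],dec=1)
```

```text
{'clock': 17.1, 'eef_pos': [536.453, -358.61, 3.838], 'tcp_rot': [3.142, -0.0, 3.14], 'contact_force': [-1.223, 0.118, -0.219], 'opening': 0.995, 'grasp_force': 0.0}
-> [ 535.8   -359.1      2.       3.142]
{'tx': 0.7, 'ty': -0.5, 'tz': 1.8}
```

Close on the spool (light grip) and lift.

Call:
arm_command(
  deltas=[
    {"hand": 70,"tx": 0.5,"ty": -0.5,"tz": 2,"wx": 0,"wy": 0,"wz": 0},
    {"hand": 62,"tx": 0,"ty": 0,"tz": 0,"wx": 0,"wy": 0,"wz": 0},
    {"hand": 50,"tx": 0,"ty": 0,"tz": 0,"wx": 0,"wy": 0,"wz": 0},
    {"hand": 50,"tx": 0,"ty": 0,"tz": 0,"wx": 0,"wy": 0,"wz": 0},
    {"hand": 50,"tx": 0,"ty": 0,"tz": 0,"wx": 0,"wy": 0,"wz": 0},
  ],
  squeeze=25,
)

```text
clock: 17.73
eef_pos: [536.1, -359.7, 2.9]
tcp_rot: [-3.141, 0.001, 3.14]
contact_force: [-1.2, 1.2, 6.1]
opening: 0.68
grasp_force: 25.4
```

Call:
arm_command(
  deltas=[
    {"hand": 50,"tx": 0,"ty": 0,"tz": -10,"wx": 0,"wy": 0,"wz": 0},
    {"hand": 50,"tx": 0,"ty": 0,"tz": -40,"wx": 0,"wy": 0,"wz": 0},
    {"hand": 50,"tx": 0,"ty": 0,"tz": -50,"wx": 0,"wy": 0,"wz": 0},
    {"hand": 50,"tx": 0,"ty": 0,"tz": -50,"wx": 0,"wy": 0,"wz": 0},
    {"hand": 50,"tx": 0,"ty": 0,"tz": -10,"wx": 0,"wy": 0,"wz": 0},
  ],
)

```text
clock: 18.35
eef_pos: [537.5, -360.7, 166.5]
tcp_rot: [-3.138, 0.006, 3.14]
contact_force: [-0.1, 0.0, -1.3]
opening: 0.674
grasp_force: 27.1
```

Run:
```python
from h import *
st()
f=grab('top')
a=f['image'][150:290,235:385][:,:,::-1]
b=cv2.resize(a,None,fx=4,fy=4,interpolation=cv2.INTER_CUBIC)
cv2.imwrite('pics/t5.png',b)
plan([[480,-200,180,np.pi]],step=45)
```

```text
{'clock': 18.35, 'eef_pos': [537.524, -360.658, 166.457], 'tcp_rot': [-3.138, 0.006, 3.14], 'contact_force': [-0.146, 0.018, -1.302], 'opening': 0.674, 'grasp_force': 27.068}
-> [ 480.    -200.     180.       3.142]
{'tx': 14.0, 'ty': 40.0, 'tz': -4.0}
{'tx': 15.0, 'ty': 40.0, 'tz': -4.0}
{'tx': 14.0, 'ty': 40.0, 'tz': -3.0}
{'tx': 14.0, 'ty': 40.0, 'tz': -4.0}
```

View pics/t5.png

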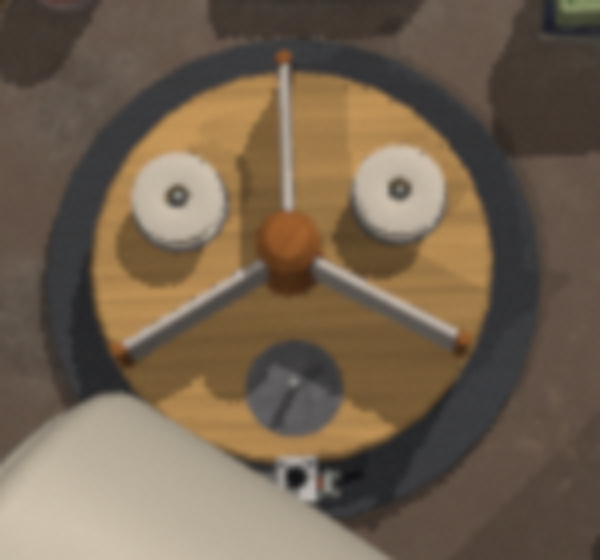

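Run:
```python
from h import *
P=lambda x,y,z:px2w('top',235+x/4,150+y/4,z)
posts=[P(*p,100) for p in((284,57),(461,343),(123,352))];c=np.mean(posts,0);print(c)
print([np.degrees(np.arctan2(*(p-c)[1::-1])) for p in posts])
for p in (P(293,381,73),P(297,477,72)): print(p,np.linalg.norm((p-c)[:2]),np.degrees(np.arctan2(*(p-c)[1::-1])))
plan([[540,-35,165,np.pi]],step=45)
```

```text
[554.13084043 -32.85565262 100.        ]
[np.float64(0.505555177645659), np.float64(-120.62196669575602), np.float64(121.2134858386337)]
[472.23989958 -33.04398661  73.        ] 81.89115741936992 -179.8682305552539
[409.85142885 -34.482728    72.        ] 144.28858576445887 -179.35388840526122
-> [540.    -35.    165.      3.142]
{'ty': 41.0}
{'tx': -1.0, 'ty': 40.0}
{'ty': 41.0}
{'ty': 41.0}
{'ty': 40.0}
{'tx': -1.0, 'ty': 41.0}
{'ty': 41.0}
{'ty': 40.0}
```

Call:
arm_command(
  deltas=[
    {"hand": 50,"tx": 0,"ty": 41,"tz": 0,"wx": 0,"wy": 0,"wz": 0},
    {"hand": 50,"tx": -1,"ty": 41,"tz": 0,"wx": 0,"wy": 0,"wz": 0},
    {"hand": 50,"tx": 0,"ty": 41,"tz": 0,"wx": 0,"wy": 0,"wz": 0},
    {"hand": 50,"tx": 0,"ty": 41,"tz": 0,"wx": 0,"wy": 0,"wz": 0},
    {"hand": 50,"tx": 0,"ty": 41,"tz": 0,"wx": 0,"wy": 0,"wz": 0},
    {"hand": 50,"tx": -1,"ty": 41,"tz": 0,"wx": 0,"wy": 0,"wz": 0},
    {"hand": 50,"tx": 0,"ty": 40,"tz": 0,"wx": 0,"wy": 0,"wz": 0},
    {"hand": 50,"tx": 0,"ty": 40,"tz": 0,"wx": 0,"wy": 0,"wz": 0},
  ],
)

```text
clock: 19.4
eef_pos: [537.2, -32.1, 160.4]
tcp_rot: [3.141, -0.002, 3.14]
contact_force: [0.8, 0.1, -0.3]
opening: 0.677
grasp_force: 27.1
```

Call:
arm_command(
  deltas=[
    {"hand": 50,"tx": 0,"ty": 0,"tz": 0,"wx": 0,"wy": 0,"wz": 0},
    {"hand": 50,"tx": 0,"ty": 0,"tz": 0,"wx": 0,"wy": 0,"wz": 0},
  ],
)

```text
clock: 19.65
eef_pos: [537.7, -33.6, 160.9]
tcp_rot: [-3.141, -0.001, 3.141]
contact_force: [-0.4, -0.2, -0.8]
opening: 0.678
grasp_force: 27.1
```

Run:
```python
from h import *
st();grab('wrist','w6.png');st()
print(w2px('wrist',np.array([469.3,-33.8,73])))
```

```text
{'clock': 19.65, 'eef_pos': [537.699, -33.551, 160.852], 'tcp_rot': [-3.141, -0.001, 3.141], 'contact_force': [-0.352, -0.171, -0.839], 'opening': 0.678, 'grasp_force': 27.103}
{'clock': 19.7, 'eef_pos': [537.848, -33.972, 161.035], 'tcp_rot': [-3.141, -0.001, 3.14], 'contact_force': [0.772, -0.45, -0.03], 'opening': 0.674, 'grasp_force': 27.104}
[321.04346591 130.77399556]
```

View pics/w6.png

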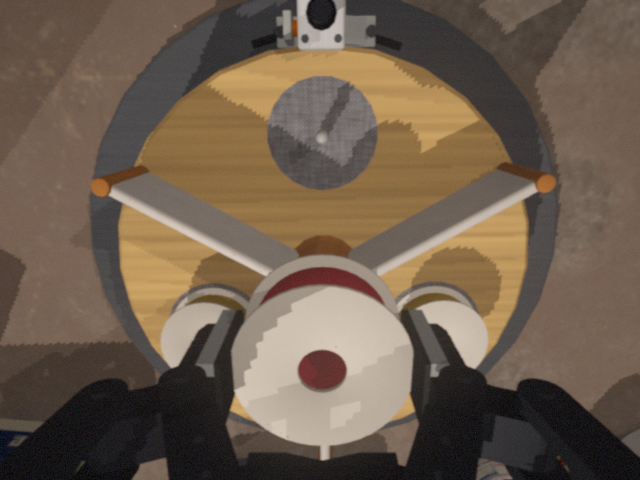

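Run:
```python
from h import *
print('tip',px2w('wrist',321.5,137,72),'disc',px2w('wrist',322,133,48))
zt=161+27
print('spool ctr',px2w('wrist',322.5,364,zt),'dot',px2w('wrist',323,370,zt))
c=px2w('wrist',322.5,364,zt)
for a in (0,90,180,270):
    print(a,w2px('wrist',c+30*np.array([np.cos(np.radians(a)),np.sin(np.radians(a)),0])))
cw=np.load('cal_wrist.npz')['w'];print(-cw[:3,:3].T@cw[:3,3], cw[2,:3])
```

```text
tip [472.5736829  -33.56627339  72.        ] disc [471.61466966 -33.31323481  48.        ]
spool ctr [536.19726985 -33.17922816 188.        ] dot [538.41565438 -33.02282767 188.        ]
0 [322.64296719 440.31256727]
90 [416.75961456 363.88289254]
180 [322.33591568 276.41559821]
270 [228.30379744 364.11702868]
[459.73280685 -33.10208097 302.64225747] [-0.30362961  0.00148553  0.95278899]
```

Run:
```python
from h import *
st();plan([[471.8,-33.7,150,np.pi],[471.8,-33.7,84,np.pi]],step=40,dec=1)
```

```text
{'clock': 19.7, 'eef_pos': [537.848, -33.972, 161.035], 'tcp_rot': [-3.141, -0.001, 3.14], 'contact_force': [0.772, -0.45, -0.03], 'opening': 0.674, 'grasp_force': 27.104}
-> [471.8   -33.7   150.      3.142]
{'tx': 33.0, 'ty': 0.1, 'tz': 5.6}
{'tx': 33.0, 'tz': 5.5}
-> [471.8   -33.7    84.      3.142]
{'tz': 33.0}
{'ty': 0.1, 'tz': 33.0}
```

Call:
arm_command(
  deltas=[
    {"hand": 50,"tx": 33,"ty": 0,"tz": 5.5,"wx": 0,"wy": 0,"wz": 0},
    {"hand": 50,"tx": 33,"ty": 0,"tz": 5.5,"wx": 0,"wy": 0,"wz": 0},
    {"hand": 50,"tx": 0,"ty": 0,"tz": 33,"wx": 0,"wy": 0,"wz": 0},
    {"hand": 50,"tx": 0,"ty": 0,"tz": 28,"wx": 0,"wy": 0,"wz": 0},
    {"hand": 50,"tx": 0,"ty": 0,"tz": 0,"wx": 0,"wy": 0,"wz": 0},
    {"hand": 50,"tx": 0,"ty": 0,"tz": 0,"wx": 0,"wy": 0,"wz": 0},
  ],
)

```text
clock: 20.45
eef_pos: [472.8, -33.8, 90.3]
tcp_rot: [-3.142, 0.0, 3.139]
contact_force: [0.1, -0.0, 0.8]
opening: 0.679
grasp_force: 27.2
```

Run:
```python
from h import *
st();plan([[471.8,-33.7,78,np.pi]],step=40,dec=1)
# spindle tip check on the fresh wrist frame: where would it be
grab('wrist','w7.png');print(w2px('wrist',np.array([472,-33.5,73])))
```

```text
{'clock': 20.45, 'eef_pos': [472.752, -33.832, 90.304], 'tcp_rot': [-3.142, 0.0, 3.139], 'contact_force': [0.129, -0.04, 0.756], 'opening': 0.679, 'grasp_force': 27.153}
-> [471.8   -33.7    78.      3.142]
{'tx': 1.0, 'ty': 0.1, 'tz': 12.3}
[322.3570298  304.53826202]
```

Call:
arm_command(
  deltas=[
    {"hand": 50,"tx": 1,"ty": 0,"tz": 6,"wx": 0,"wy": 0,"wz": 0},
    {"hand": 50,"tx": 0,"ty": 0,"tz": 5,"wx": 0,"wy": 0,"wz": 0},
    {"hand": 50,"tx": 0,"ty": 0,"tz": 2,"wx": 0,"wy": 0,"wz": 0},
    {"hand": 50,"tx": 0,"ty": 0,"tz": 2,"wx": 0,"wy": 0,"wz": 0},
  ],
)

```text
clock: 21.0
eef_pos: [471.3, -33.2, 74.6]
tcp_rot: [-3.142, -0.0, 3.14]
contact_force: [0.0, 0.7, 0.2]
opening: 0.678
grasp_force: 27.2
```

Call:
arm_command(
  deltas=[
    {"hand": 50,"tx": 0,"ty": 0,"tz": 1.5,"wx": 0,"wy": 0,"wz": 0},
    {"hand": 50,"tx": 0,"ty": 0,"tz": 1.5,"wx": 0,"wy": 0,"wz": 0},
  ],
)

```text
clock: 21.25
eef_pos: [471.3, -33.2, 71.6]
tcp_rot: [-3.142, 0.0, 3.14]
contact_force: [-0.4, 0.0, -0.8]
opening: 0.675
grasp_force: 27.2
```

Call:
arm_command(
  deltas=[
    {"hand": 50,"tx": 0,"ty": 0,"tz": 3,"wx": 0,"wy": 0,"wz": 0},
    {"hand": 50,"tx": 0,"ty": 0,"tz": 3,"wx": 0,"wy": 0,"wz": 0},
    {"hand": 50,"tx": 0,"ty": 0,"tz": 3,"wx": 0,"wy": 0,"wz": 0},
  ],
)

```text
clock: 21.62
eef_pos: [471.3, -33.2, 62.4]
tcp_rot: [-3.142, -0.0, 3.14]
contact_force: [-0.2, 0.5, -0.7]
opening: 0.677
grasp_force: 27.2
```

Call:
arm_command(
  deltas=[
    {"hand": 50,"tx": 0,"ty": 0,"tz": 3,"wx": 0,"wy": 0,"wz": 0},
    {"hand": 50,"tx": 0,"ty": 0,"tz": 3,"wx": 0,"wy": 0,"wz": 0},
    {"hand": 50,"tx": 0,"ty": 0,"tz": 2,"wx": 0,"wy": 0,"wz": 0},
  ],
)

```text
clock: 22.0
eef_pos: [471.2, -33.2, 54.5]
tcp_rot: [-3.142, -0.0, 3.14]
contact_force: [0.5, -0.7, -1.0]
opening: 0.677
grasp_force: 27.2
```

Call:
arm_command(
  deltas=[
    {"hand": 50,"tx": 0,"ty": 0,"tz": 1.5,"wx": 0,"wy": 0,"wz": 0},
    {"hand": 50,"tx": 0,"ty": 0,"tz": 1,"wx": 0,"wy": 0,"wz": 0},
  ],
)

```text
clock: 22.25
eef_pos: [471.3, -33.2, 52.1]
tcp_rot: [3.142, 0.0, 3.14]
contact_force: [0.7, -0.6, -0.3]
opening: 0.678
grasp_force: 27.2
```

Call:
arm_command(
  deltas=[
    {"hand": 50,"tx": 0,"ty": 0,"tz": 0.7,"wx": 0,"wy": 0,"wz": 0},
    {"hand": 50,"tx": 0,"ty": 0,"tz": 0,"wx": 0,"wy": 0,"wz": 0},
  ],
)

```text
clock: 22.5
eef_pos: [471.3, -33.2, 51.5]
tcp_rot: [-3.142, -0.0, 3.14]
contact_force: [-0.4, 0.4, -0.6]
opening: 0.679
grasp_force: 27.2
```

Call:
arm_command(
  deltas=[
    {"hand": 50,"tx": 0,"ty": 0,"tz": 0.7,"wx": 0,"wy": 0,"wz": 0},
    {"hand": 50,"tx": 0,"ty": 0,"tz": 0,"wx": 0,"wy": 0,"wz": 0},
  ],
)

```text
clock: 22.75
eef_pos: [471.3, -33.2, 50.9]
tcp_rot: [-3.142, 0.0, 3.14]
contact_force: [-0.7, 0.3, 0.8]
opening: 0.679
grasp_force: 27.3
```

Call:
arm_command(
  deltas=[
    {"hand": 50,"tx": 0,"ty": 0,"tz": 0.7,"wx": 0,"wy": 0,"wz": 0},
    {"hand": 50,"tx": 0,"ty": 0,"tz": 0,"wx": 0,"wy": 0,"wz": 0},
  ],
)

```text
clock: 23.0
eef_pos: [471.4, -33.3, 50.7]
tcp_rot: [-3.142, 0.0, 3.14]
contact_force: [-2.0, -0.2, 11.3]
opening: 0.675
grasp_force: 27.6
```

Call:
arm_command(
  deltas=[
    {"hand": 50,"tx": 0,"ty": 0,"tz": -0.5,"wx": 0,"wy": 0,"wz": 0},
    {"hand": 62,"tx": 0,"ty": 0,"tz": 0,"wx": 0,"wy": 0,"wz": 0},
    {"hand": 68,"tx": 0,"ty": 0,"tz": 0,"wx": 0,"wy": 0,"wz": 0},
    {"hand": 74,"tx": 0,"ty": 0,"tz": 0,"wx": 0,"wy": 0,"wz": 0},
    {"hand": 74,"tx": 0,"ty": 0,"tz": -5,"wx": 0,"wy": 0,"wz": 0},
    {"hand": 74,"tx": 0,"ty": 0,"tz": -20,"wx": 0,"wy": 0,"wz": 0},
    {"hand": 74,"tx": 0,"ty": 0,"tz": -50,"wx": 0,"wy": 0,"wz": 0},
    {"hand": 74,"tx": 0,"ty": 0,"tz": -50,"wx": 0,"wy": 0,"wz": 0},
  ],
)

```text
clock: 24.0
eef_pos: [470.9, -33.2, 177.0]
tcp_rot: [3.142, -0.001, 3.14]
contact_force: [1.4, 0.1, 0.6]
opening: 0.868
grasp_force: 0.0
```

Call:
arm_command(
  deltas=[
    {"hand": 74,"tx": 0,"ty": -50,"tz": -15,"wx": 0,"wy": 0,"wz": 0},
    {"hand": 74,"tx": 0,"ty": -50,"tz": 0,"wx": 0,"wy": 0,"wz": 0},
    {"hand": 74,"tx": 0,"ty": -50,"tz": 0,"wx": 0,"wy": 0,"wz": 0},
    {"hand": 74,"tx": 0,"ty": -50,"tz": 0,"wx": 0,"wy": 0,"wz": 0},
    {"hand": 74,"tx": 0,"ty": -50,"tz": 0,"wx": 0,"wy": 0,"wz": 0},
    {"hand": 74,"tx": 0,"ty": 0,"tz": 0,"wx": 0,"wy": 0,"wz": 0},
  ],
)

```text
clock: 24.75
eef_pos: [470.7, -286.3, 190.9]
tcp_rot: [-3.141, 0.001, 3.137]
contact_force: [-0.4, 0.1, 0.3]
opening: 0.869
grasp_force: 0.0
```

Run:
```python
from h import *
st()
f=grab('top');s=grab('scene')
b=cv2.resize(f['image'][155:285,240:380][:,:,::-1],(560,520),interpolation=cv2.INTER_CUBIC)
c=cv2.resize(s['image'][200:290,270:400][:,:,::-1],None,fx=1.8,fy=1.8,interpolation=cv2.INTER_CUBIC)
d=cv2.resize(f['image'][110:330][:,:,::-1],(240,82))
o=np.zeros((520,800,3),np.uint8);o[:,:560]=b;o[:c.shape[0],562:562+c.shape[1]]=c;o[200:282,560:]=d
cv2.imwrite('pics/f8.png',o)
```

```text
{'clock': 24.75, 'eef_pos': [470.72, -286.271, 190.856], 'tcp_rot': [-3.141, 0.001, 3.137], 'contact_force': [-0.441, 0.08, 0.279], 'opening': 0.869, 'grasp_force': 0.0}
```

View pics/f8.png

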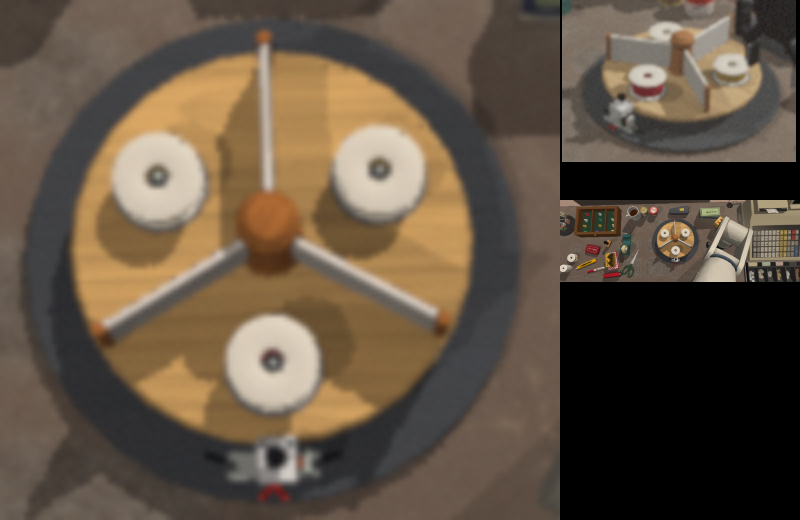

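The red spool sits flat on its spindle at (272,362). The catch is at the keeper above the red arrow at (275,458), the spokes haven't moved, and the hand is clear of everything.

```bash
python3 -c "
from rig import r
print(r.sign_off())"
```

```text
the job is handed in; nothing more can be done
None
```

The carousel is turned and locked with the empty bay at the red arrow, the red spool sits flat on its spindle, the hand is clear, and the job was handed in at about 25 s; the catch was confirmed by feel, as the pictures could not show the bolt drop, and the highest total force I read on the spoke was about 17 N against the 20 N limit.

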